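Load the stock cassette behind the lane's gravity catch

TASK

Pick up the white stock cassette by its grip fin, set it in the open mouth of the metal stock lane with the fin on the side away from the catch, and slide it in along the lane floor so that its own front edge lifts the hinged catch. Keep pushing gently against the spring buffer, feeling your way without ramming it to its end, until the catch drops behind the cassette, then let the cassette rest back against the catch and let go. Do not touch the catch with the gripper, and leave the carton, jar and scanner where they are.

Things in the scene. Friction and masses are not known exactly. Their poses are not given: they have to be found in the camera images.
- cassette_center (a point): Centre (half-way up) of the stock cassette: a loose closed white plastic box (all sizes here in mm), 100 long (its x) x 76 wide (its y) x 45 high, 81 high over the fin, about 0.28 kg (varies). This point is 40.5 above the underside, in the middle of length and width. +x is its leading end, z up. A label panel is on the -x end.
- cassette_grip (a point): Where to pinch the cassette: on the grey grip fin on its lid. The fin runs along the cassette's x, 50 long, 12 thick, from 45 to 81 above the underside, set 12 to the cassette's -y side. This point is in the middle of the fin's length and thickness, 67 above the underside. Axes as the cassette's.
- rack: Stock lane fixed to the desk: open-topped aluminium channel. Origin on its underside at desk level, on the lane's centre line; +x runs into the lane, z up. Floor 6 thick from x=-120 (open mouth) to x=235 (end wall). Side walls reach 30 above the desk, 80 apart inside.
- lane_mouth (a point): Middle of the lane floor's open end (rack x=-120, 6 above desk). The side walls flare from 80 apart at x=-88 to about 91 here. Set down with its centre near rack x=-64, the cassette lies wholly on the floor and in front of the catch.
- hinge_zero (a point): Hinge axis of the catch if the sled setting s were 0 (rack x=0, y=28, 72 above desk). Catch and buffer ride on one adjustable sled, set s = 0 to 25 mm further along rack +x; s differs every time, stays put and is not measured. The pin crosses from a bracket outside the +y wall to y=20; a cassette on the floor (lid 51 above desk) passes under it.
- tip_zero (a point): Lower end of the catch tongue if s were 0 (rack x=60, 34 above desk). The steel tongue, 14 wide (y=21 to 35), slopes from the hinge down to here in +x. A cassette's front top edge meets it about x=26+s and lifts it. The cassette's rear end must reach about x=67+s for the tongue to fall behind it; it then rests back against the tongue at about x=60+s.
- buffer_zero (a point): Middle of the black spring buffer plate's face if s were 0 (rack x=152), 70 wide, 39 high, facing the mouth. The cassette's front pushes it in: about 2.5 N at first, plus 0.25 N per mm, solid after 22 mm; more than 15 N on it damages it. So there are about 7 mm between the catch dropping and the buffer going solid.
- catch (a joint): Angle of the gravity catch in rad: 0 hanging down in the lane, growing as its tip is lifted; about 0.28 while riding on the cassette's lid; stop at 0.9. It falls by its own weight.
- carton: Bystander: loose white medicine carton with a green band, 105 x 50 x 30, origin at centre of underside.
- jar: Bystander: loose amber jar with a white cap, 52 diameter, 75 high, origin at centre of underside.
- scanner: Bystander: loose hand scanner lying on the desk, black grip along its x and grey head at +x, about 155 long, 66 wide, 36 high; origin under the middle of the grip.
Mind the look-alikes: they are no part of the job. Of the things that look like the part that bears cassette_center, take the one that is nearest to the robot's base at the start.

How it is judged:
On the way:
1. the cassette, in the lane and on or near its floor, has lifted the catch with its own edge and the catch rides on it (value of joint catch above 0.15 rad and contact force between cassette and rack above 0.2 N and x of cassette_center in the frame of rack between -0.03 and 0.125 m and z of cassette_center in the frame of rack below 0.056 m), for 0.2 s.
At the end, for the whole second after the job is handed in: The catch hangs down (under 0.06 rad) behind the cassette; the cassette is at rest flat on the lane floor (tilt under 0.06 rad, height within 4 mm), its centre 100 to 150 mm along the lane from the lane's origin and within 8 mm of the centre line, fin on the side away from the catch (value of joint catch below 0.06 rad and x of cassette_center in the frame of rack between 0.1 and 0.15 m and y of cassette_center in the frame of rack between -0.008 and 0.008 m and z of cassette_center in the frame of rack between 0.042 and 0.0505 m and y of cassette_grip in the frame of rack below 0 m and angle between cassette_center's own z axis and vertical below 0.06 rad and linear speed of cassette below 0.01 m/s); the robot touches nothing.
It fails at once if the cassette is rammed against the spring buffer: more than 15 N between them (contact force between cassette and buffer above 15 N).
It fails at once if the gripper touches the catch (contact force between any of the fingers, the arm and catch above 0.5 N).
It fails at once if carton, jar or scanner pushed more than 25 mm (distance of any of carton, jar, scanner from where it was at the start of the episode above 0.025 m).
It fails at once if the cassette is tipped over (angle between cassette_center's own z axis and vertical above 0.8 rad).
It also fails if it takes over 56 s, if anything falls off the work surface, if the arm or the gripper's body presses on something with over 40 N, if the wrist force passes 120 N, or if a joint passes its speed limit or range.

ROBOT

A 7-joint arm with a two-finger parallel gripper is mounted at the origin on the work surface. World frame = base frame: x ahead of the robot, y to its left, z up, the work surface at z = 0. Lengths are in m, angles in rad, forces in N, time in s.
With the tool pointing down it reaches from about 0.4 to 0.85 m from the base axis. Payload 10.4 kg.
Tool frame: the origin (TCP) lies on the mounting face of the last link; the fingertips stand 173 mm ahead of it and the grasp point (between the pads) lies 155 mm ahead of it; z points along the fingers, y is the line along which they close (so a half turn about z gives the same grasp; the last joint's range is limited). The gripper opens to 85 mm and grips with 20 to 120 N. Pads are 22 mm wide; open, the fingers measure 114 mm over their backs; the gripper's body (76 mm by 85 mm) begins 54 mm behind the grasp point. The pads swing forward as they close: fully open they stand 13 mm farther back than shut.
Start: joints at [-1.321, 0.332, -0.065, 1.46, 0.022, 1.35, -0.088], TCP at [0.168, 0.602, 0.405] pointing down, gripper open.
Joint ranges: [-2.6, 2.6], [-0.5, 2.12], [-1.47, 1.34], [0.16, 2.42], [-1.27, 4.41], [0.06, 2.06], [-2.6, 2.6]. Speed limits (rad/s): [2.22, 2.22, 2.79, 2.79, 3.14, 3.14, 3.14].

INTERFACE

Orientations are given as a unit quaternion [w, x, y, z].
In Python, from station import env, grab_frame, camera_info, find_in, regions_of gives the robot as it stands. The module is installed in compiled form; this text tells all that it offers.
- The arm moves only by the shell command python3 -m creep 'ROWS' [FORCE]. ROWS is JSON, one flat list of numbers, 5 for each row, row after row: the closure, from 0 (fully open) to 1 (shut), then the shift along the tool's x, y, z as a fraction of full scale, then the turn about the tool's z as a fraction of full scale. In form: [gripper, x, y, z, yaw, gripper, x, y, z, yaw, ...]. A call has 1 to 20 rows; each row shifts and turns the commanded pose from where the row before left it, along the tool's axes as they then stand; what a row does not reach is not made up. Full scale, the value 1, is 50 mm for a shift and 5 degrees for a turn. A row lasts 1/10 s, in which the tool goes at most 50 mm and 8.59 degrees, less where a joint would pass 70% of its speed; a pose out of reach is approached as far as the arm can. A call with a number of a shift or a turn outside -1 to 1 is refused whole. A call with a gripper value outside its range is refused whole. The fingers move at their own pace and stop on an object; FORCE is the grip in N (left out, the last holds). Time passes only in rows, so rows that do not move let the fingers close. It gives the time, the measured TCP pose, the force, the opening and the grip force at its end, in the units of the state.
- env.state(): the state, without advancing time (a new reading comes with each control period).
- grab_frame(name): name is "side" or "top"; returns the picture (480x640x3 uint8, red, green, blue); there is no depth.
- camera_info(name): a dict with "camera_matrix" (3x3 intrinsics, pixels), "view" (4x4, takes a point from world to camera coordinates). Camera axes: x right, y down, z forward; pixel columns grow to the right and rows downward; lengths in m; the calibration is good to about 2 mm. A picture is of the moment at which its call begins. camera_info takes no time and is no camera call.
- env.hand_in(): hands the job in; it is judged then, once.
Trained networks look in the newest picture that a camera, given by its name, has taken for a name from the list of things; names that differ only in an ending like _2 or _b are one class to them, and where a whole thing is asked for, a point or a joint stands for the part that bears it (a point fixed in the world has none). Each returns a list of dicts, best first, with "conf" (0 to 1); they miss things now and then, are a little off and sometimes report something else, mostly with a low value. They report only what shows in the picture. A call takes as long as a camera call. They do not tell look-alikes from the thing itself.
- find_in(camera, target): "pixel" ([column, row] in pixels, amid what is visible of it).
- regions_of(camera, target): "region" (480x640 bool, what is visible of it) and "pixel" ([column, row] in pixels, amid what is visible of it).
The state is a dict: "t": time; "q": joint angles; "qvel": joint speeds; "tau": joint torques, N m; "tcp_pos": TCP position; "ee_rot": TCP orientation; "wrist_force": force on the tool from outside, world axes, zero at the start; "moment": the same for the moment, N m; "opening": finger opening in m; "grip_force": force on a finger pad.
Only numpy, scipy, OpenCV 4.12 (cv2) and the standard library are available. Lean on these libraries where they do the work, as an engineer would, in place of code of your own. Each camera call takes 0.05 s, during which the arm holds its last target. There are 200 camera calls.

## Working session

There is one attempt and no reset: what is moved stays moved. The work goes in short steps, Python scripts to look and compute and a shell command to move; the robot and the scene stay as the last step left them, time stands still between calls to the robot, and variables do not carry over. Pictures are saved under pics/ and viewed, at most 10 in all, crops included, and the job is handed in when it is done.

```bash
mkdir -p pics
cat > h.py <<'E'
import numpy as np,cv2
from station import env,grab_frame,camera_info,find_in,regions_of
def ray(cam,p):
    i=camera_info(cam);K=np.array(i["camera_matrix"]);V=np.array(i["view"])
    d=V[:3,:3].T@np.linalg.inv(K)@np.array([p[0],p[1],1.]);return -V[:3,:3].T@V[:3,3],d
def onz(cam,p,z):
    o,d=ray(cam,p);return o+d*(z-o[2])/d[2]
def proj(cam,P):
    i=camera_info(cam);K=np.array(i["camera_matrix"]);V=np.array(i["view"])
    P=np.atleast_2d(P);c=P@V[:3,:3].T+V[:3,3];u=c@K.T;return u[:,:2]/u[:,2:]
def save(cam,name):
    im=grab_frame(cam);cv2.imwrite(f"pics/{name}.png",im[:,:,::-1]);return im
E
python3 - <<'E'
from h import *
np.set_printoptions(precision=4,suppress=True)
for c in("top","side"):
    save(c,c+"0");print(c,ray(c,[320,240]))
    for t in("cassette_center","cassette_grip","lane_mouth","hinge_zero","tip_zero","buffer_zero","catch","rack"):
        print(t,[(np.round(d["pixel"]),round(d["conf"],2)) for d in find_in(c,t)][:4])
s=env.state();print(s["t"],s["tcp_pos"],s["ee_rot"],s["opening"],s["wrist_force"])
E
```

```text
top (array([ 0.4944, -0.079 ,  0.954 ]), array([ 0.1144,  0.0108, -0.9934]))
cassette_center [(array([172., 174.]), 0.88), (array([485., 197.]), 0.87), (array([387., 230.]), 0.75)]
cassette_grip [(array([484., 199.]), 0.84), (array([172., 178.]), 0.68), (array([385., 234.]), 0.57)]
lane_mouth [(array([202., 274.]), 0.81), (array([457., 261.]), 0.7), (array([388., 232.]), 0.24)]
hinge_zero [(array([203., 274.]), 0.75)]
tip_zero []
buffer_zero [(array([200., 277.]), 0.97)]
catch [(array([216., 285.]), 0.8), (array([200., 278.]), 0.26)]
rack [(array([197., 275.]), 0.55)]
side (array([ 0.3595, -0.7069,  0.6473]), array([ 0.2945,  0.7144, -0.6347]))
cassette_center [(array([344., 317.]), 0.96), (array([314., 172.]), 0.81), (array([447., 407.]), 0.57)]
cassette_grip [(array([446., 403.]), 0.91), (array([314., 175.]), 0.68)]
lane_mouth [(array([240., 212.]), 0.67)]
hinge_zero [(array([243., 212.]), 0.92)]
tip_zero [(array([242., 212.]), 0.89)]
buffer_zero [(array([385., 220.]), 0.64), (array([242., 213.]), 0.56)]
catch []
rack [(array([241., 213.]), 0.68)]
0.9 [0.1684 0.6019 0.4048] [0.     0.136  0.9907 0.0001] 0.08554571437934906 [ 0.4571  0.3159 -0.4847]
```

View pics/top0.png

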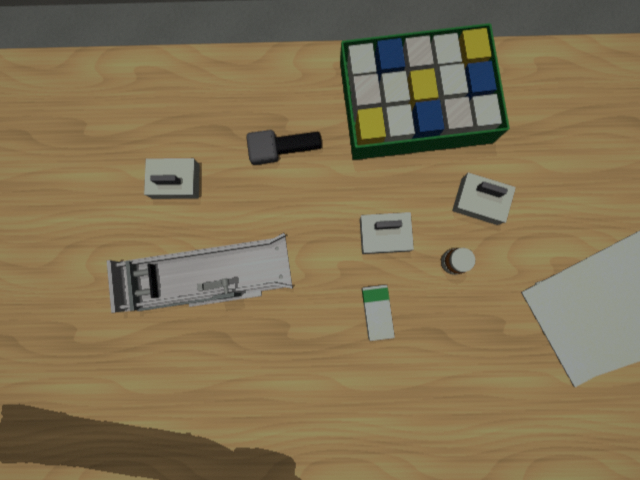

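View pics/side0.png

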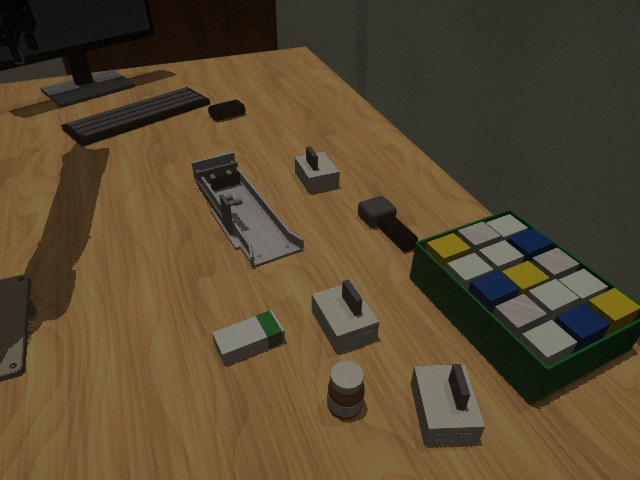

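```bash
cat > fit.py <<'E'
from h import *
from scipy.optimize import minimize
def box(x0,x1,y0,y1,z0,z1): return np.array([[x,y,z] for x in(x0,x1) for y in(y0,y1) for z in(z0,z1)])/1000
PARTS=[box(-50,50,-38,38,0,45),box(-25,25,-18,-6,45,81)]
def sil(cam,p,z=0,S=4):
    m=np.zeros((480*S,640*S),np.uint8);c,s=np.cos(p[2]),np.sin(p[2])
    for P in PARTS:
        W=np.c_[p[0]+c*P[:,0]-s*P[:,1],p[1]+s*P[:,0]+c*P[:,1],P[:,2]+z]
        h=cv2.convexHull(((proj(cam,W)+.5)*S).astype(np.float32)).astype(np.int32);cv2.fillConvexPoly(m,h,1)
    return cv2.resize(m.astype(np.float32),(640,480),interpolation=cv2.INTER_AREA)
def fit(p0,regs,z=0):
    def f(p):
        e=0
        for c,r in regs.items():
            s=sil(c,p,z);e+=1-np.minimum(s,r).sum()/np.maximum(s,r).sum()
        return e
    r=minimize(f,p0,method="Nelder-Mead",options=dict(initial_simplex=np.array([p0,np.add(p0,[.02,0,0]),np.add(p0,[0,.02,0]),np.add(p0,[0,0,.2])]),xatol=1e-4,fatol=1e-5))
    return r.x,r.fun
E
python3 - <<'E'
from fit import *
np.set_printoptions(precision=4,suppress=True)
R={}
for c in("top","side"):
    grab_frame(c);R[c]=regions_of(c,"cassette_center")
    print(c,[(np.round(d["pixel"]),round(d["conf"],2),d["region"].sum()) for d in R[c]])
for px in([172,174],[485,197],[387,230]):
    p=onz("top",px,.045);print(px,p,np.hypot(*p[:2]))
    q=proj("side",[p[0],p[1],.03])[0]
    g={}
    for c,u in(("top",px),("side",q)):
        b=min(R[c],key=lambda d:np.hypot(*(np.array(d["pixel"])-u)));
        if np.hypot(*(np.array(b["pixel"])-u))<25:g[c]=b["region"].astype(float)
    print(list(g),fit([p[0],p[1],1.57],g), fit([p[0],p[1],1.57],{"top":g["top"]}) if "top" in g else"")
a=cv2.imread("pics/top0.png")[225:325,100:300];cv2.imwrite("pics/topc.png",cv2.convertScaleAbs(cv2.resize(a,None,fx=4,fy=4,interpolation=cv2.INTER_CUBIC),alpha=1.3))
a=cv2.imread("pics/side0.png")[145:270,180:310];cv2.imwrite("pics/sidec.png",cv2.convertScaleAbs(cv2.resize(a,None,fx=4.6,fy=4.6,interpolation=cv2.INTER_CUBIC),alpha=1.5))
E
```

```text
top [(array([486., 196.]), 0.93, np.int64(2294)), (array([388., 231.]), 0.76, np.int64(2027)), (array([175., 176.]), 0.64, np.int64(2168))]
side [(array([343., 318.]), 0.91, np.int64(3196)), (array([448., 405.]), 0.74, np.int64(4865)), (array([314., 171.]), 0.64, np.int64(1357)), (array([242., 212.]), 0.25, np.int64(6179))]
[172, 174] [0.7408 0.231  0.045 ] 0.7759712809628828
['top', 'side'] (array([0.7375, 0.2373, 1.5365]), np.float64(0.1829418437070095)) (array([0.7376, 0.2383, 1.5496]), np.float64(0.031157977395742775))
[485, 197] [ 0.6796 -0.4025  0.045 ] 0.7898201086839075
['top', 'side'] (array([ 0.6802, -0.4049,  1.2341]), np.float64(0.07378150501034031)) (array([ 0.6812, -0.4058,  1.2367]), np.float64(0.024691358024691357))
[387, 230] [ 0.6166 -0.2034  0.045 ] 0.6492265233718533
['top', 'side'] (array([ 0.6132, -0.2032,  1.5997]), np.float64(0.09569905959407732)) (array([ 0.6137, -0.2033,  1.5983]), np.float64(0.03358287483839928))
```

View pics/topc.png

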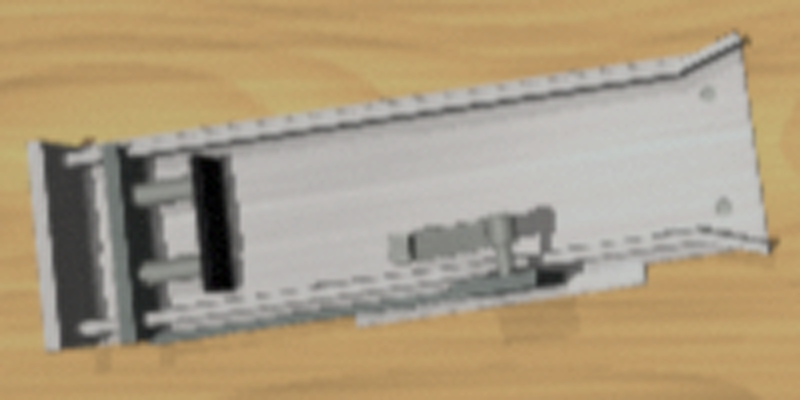

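View pics/sidec.png

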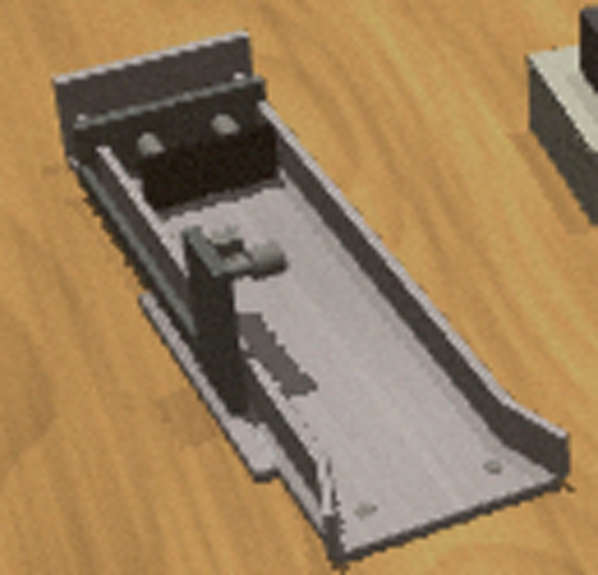

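```bash
cat > rack.py <<'E'
from h import *
from scipy.optimize import minimize
np.set_printoptions(precision=4,suppress=True)
SEG=[([-88,-40,30],[200,-40,30]),([-88,40,30],[10,40,30]),([-120,-45,6],[-120,45,6]),([-88,-40,6],[140,-40,6]),([-88,-40,30],[-120,-45.5,30]),([-88,40,30],[-120,45.5,30]),([-120,-45,0],[-120,45,0])]
def tw(P,p):
    P=np.asarray(P)/1000.;c,s=np.cos(p[2]),np.sin(p[2]);return np.c_[p[0]+c*P[:,0]-s*P[:,1],p[1]+s*P[:,0]+c*P[:,1],P[:,2]]
G={}
for c in("top","side"):
    g=cv2.cvtColor(cv2.imread(f"pics/{c}0.png"),cv2.COLOR_BGR2GRAY).astype(np.float32)
    g=cv2.GaussianBlur(g,(0,0),.8);G[c]=np.minimum(np.hypot(cv2.Sobel(g,5,1,0),cv2.Sobel(g,5,0,1)),150)
S=np.concatenate([np.linspace(a,b,60 if abs(a[0]-b[0])>50 else 25) for a,b in SEG])
def f(p,sg):
    e=0
    for c in G:
        u=proj(c,tw(S,p)).astype(np.float32);g=cv2.GaussianBlur(G[c],(0,0),sg) if sg else G[c]
        e-=cv2.remap(g,u[:,0].reshape(-1,1),u[:,1].reshape(-1,1),cv2.INTER_LINEAR).mean()
    return e
if __name__=="__main__":
    a=onz("top",[100+755/4,225+141/4],.006);b=onz("top",[100+215/4,225+222/4],.03)
    th=np.arctan2(b[1]-a[1],b[0]-a[0]);p=np.array([a[0]+.12*np.cos(th),a[1]+.12*np.sin(th),th]);print(p)
    for sg in(2.5,1.2,.6):
        best=min((minimize(f,p+d,args=(sg,),method="Nelder-Mead",options=dict(initial_simplex=p+d+np.array([[0,0,0],[.006,0,0],[0,.006,0],[0,0,.04]]))) for d in np.random.default_rng(0).normal(0,1,(8,3))*[.004,.004,.02]),key=lambda r:r.fun);p=best.x;print(sg,p,best.fun)
    np.save("rack.npy",p)
    out=[]
    for c,(x0,y0,w,h,k) in dict(top=(100,225,200,100,4),side=(180,145,130,125,4)).items():
        a=cv2.resize(cv2.imread(f"pics/{c}0.png")[y0:y0+h,x0:x0+w],None,fx=k,fy=k,interpolation=cv2.INTER_CUBIC)
        a=cv2.convertScaleAbs(a,alpha=1.4)
        dr=lambda A,B,col:cv2.line(a,*[tuple(np.int32((q-[x0,y0]+.5)*k)) for q in proj(c,tw([A,B],p))],col,1)
        for A,B in SEG: dr(A,B,(0,0,255))
        for s,col in((0,(255,0,0)),(12,(0,255,0)),(25,(255,0,255))):
            dr([152+s,-35,45],[152+s,35,45],col);dr([s,20,72],[s,28,72],col);dr([60+s,21,34],[60+s,35,34],col)
        cv2.imwrite(f"pics/{c}ov.png",a);out.append(a)
    W=800;cv2.imwrite("pics/ov.png",np.vstack([cv2.copyMakeBorder(o,0,0,0,W-o.shape[1],cv2.BORDER_CONSTANT) for o in out])[:1000])
    o=cv2.imread("pics/ov.png");print(o.shape)
    o=np.hstack([cv2.resize(out[1],(500,480)),]);cv2.imwrite("pics/sideov.png",o)
E
python3 rack.py
```

```text
[0.5461 0.1158 1.7081]Traceback (most recent call last):
  File "rack.py", line 22, in <module>
    best=min((minimize(f,p+d,args=(sg,),method="Nelder-Mead",options=dict(initial_simplex=p+d+np.array([[0,0,0],[.006,0,0],[0,.006,0],[0,0,.04]]))) for d in np.random.default_rng(0).normal(0,1,(8,3))*[.004,.004,.02]),key=lambda r:r.fun);p=best.x;print(sg,p,best.fun)
  File "rack.py", line 22, in <genexpr>
    best=min((minimize(f,p+d,args=(sg,),method="Nelder-Mead",options=dict(initial_simplex=p+d+np.array([[0,0,0],[.006,0,0],[0,.006,0],[0,0,.04]]))) for d in np.random.default_rng(0).normal(0,1,(8,3))*[.004,.004,.02]),key=lambda r:r.fun);p=best.x;print(sg,p,best.fun)
              ~~~~~~~~^^^^^^^^^^^^^^^^^^^^^^^^^^^^^^^^^^^^^^^^^^^^^^^^^^^^^^^^^^^^^^^^^^^^^^^^^^^^^^^^^^^^^^^^^^^^^^^^^^^^^^^^^^^^^^^^^^^^^^^^^^^^^
    res = _minimize_neldermead(fun, x0, args, callback, bounds=bounds,
                               **options)
    fxcc = func(xcc)
    fx = function(np.copy(x), *(wrapper_args + args))
  File "rack.py", line 15, in f
    u=proj(c,tw(S,p)).astype(np.float32);g=cv2.GaussianBlur(G[c],(0,0),sg) if sg else G[c]
      ~~~~^^^^^^^^^^^
  File "h.py", line 9, in proj
    i=camera_info(cam);K=np.array(i["camera_matrix"]);V=np.array(i["view"])
ValueError: time passes only in moves, steps and waits
```

Cache the calibration.

```bash
sed -i 's/^from station.*/&\nimport functools\ncamera_info=functools.lru_cache(None)(camera_info)/' h.py; python3 rack.py
```

```text
[0.5461 0.1158 1.7081]
2.5 [0.5434 0.1183 1.6883] -136.5361785888672
1.2 [0.5446 0.1181 1.6999] -162.40208435058594
0.6 [0.5453 0.1179 1.7019] -178.53790283203125
(900, 800, 3)
```

View pics/topov.png

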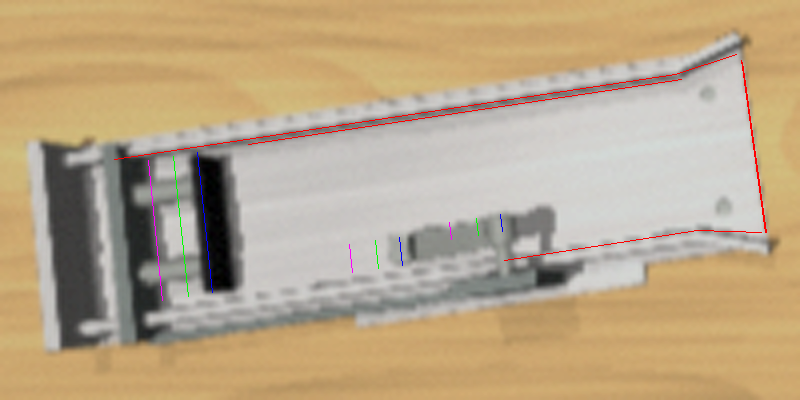

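View pics/sideov.png

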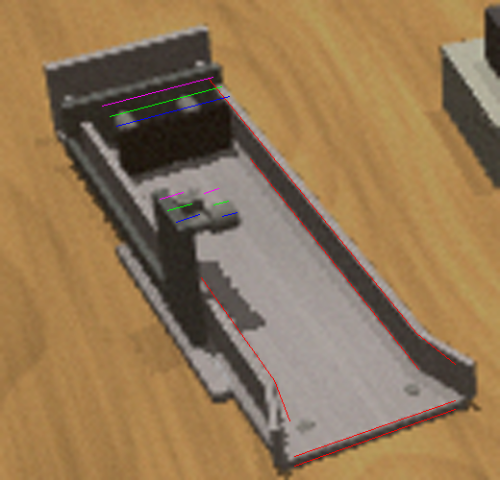

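Top view: the nearest cassette is at pixel (387,232), and its fin is already on the world +x side. The lane mouth is at about (290,263), with the lane running to the left and the catch on the near side at (218,285). The overlay fits, and the sled setting looks close to 0.

```bash
python3 -m creep '[0.3,-0.4,0,0,0, 0.3,-0.8,0,0,0, 0.3,-0.8,0,0,0, 0.3,-0.8,0,0,0, 0.3,-0.8,0,0,0, 0.3,-0.8,0,0,0, 0.3,-0.8,0,0,0, 0.3,-0.8,0,0,0, 0.3,-0.4,-0.4,0,0, 0.3,-0.4,-0.8,0,0, 0.3,-0.4,-0.8,0,0, 0.3,-0.4,-0.8,0,0, 0.3,-0.4,-0.8,0,0, 0.3,-0.4,-0.8,0,0, 0.3,-0.4,-0.8,0,0, 0.3,-0.4,-0.8,0,0, 0.3,-0.4,-0.8,0,0, 0.3,-0.4,-0.8,0,0, 0.3,-0.4,-0.8,0,0, 0.3,-0.4,-0.8,0,0]' 40
python3 -m creep '[0.3,0,0,0,0.5, 0.3,0,0,0,1, 0.3,0,0,0,1, 0.3,0,0,0,1, 0.3,0,0,0,1, 0.3,0,0,0,1, 0.3,0,0,0,1, 0.3,0,0,0,1, 0.3,0,0,0,1, 0.3,0,0,0,1, 0.3,0,0,0,1, 0.3,0,0,0,1, 0.3,0,0,0,1, 0.3,0,0,0,1, 0.3,0,0,0,1, 0.3,0,0,0,0, 0.3,0,0,0,0]'
cat > go.py <<'E'
# usage: go.py x y z yaw_of_tool_y_deg : remaining shift in tool units
import sys;from h import *
from scipy.spatial.transform import Rotation as Ro
np.set_printoptions(precision=4,suppress=True)
s=env.state();R=Ro.from_quat(np.roll(s["ee_rot"],-1)).as_matrix();a=[float(v) for v in sys.argv[1:]]
print("t",s["t"],"tcp",s["tcp_pos"],"ty",np.degrees(np.arctan2(R[1,1],R[0,1])),"tilt",R[:2,2],"F",s["wrist_force"],"open",s["opening"],s["grip_force"],"q",s["q"])
if a: print("shift units",R.T@(np.array(a[:3])-s["tcp_pos"])/.05,"turn units",-(a[3]-np.degrees(np.arctan2(R[1,1],R[0,1])))/5)
E
python3 go.py .6255 -.2032 .222 1.6
```

```text
t: 3.1
tcp_pos: [0.5645, 0.0116, 0.405]
ee_rot: [0.0, 0.136, 0.991, 0.0]
wrist_force: [1.1, -0.5, 0.2]
opening: 0.0598
grip_force: 0.0
t: 4.8
tcp_pos: [0.5645, 0.0135, 0.4047]
ee_rot: [-0.0, 0.695, 0.719, 0.0]
wrist_force: [-0.1, -0.2, -0.6]
opening: 0.06
grip_force: 0.0
t 4.8 tcp [0.5645 0.0135 0.4047] ty 2.0229000444313114 tilt [0.0001 0.0002] F [-0.0638 -0.177  -0.6316] open 0.06004293704211286 0.0 q [-0.5031  0.2028  0.4607  1.6482 -0.0929  1.3122  0.0085]
shift units [-4.3744  1.0666  3.6544] turn units 0.08458000888626227
```

```bash
python3 -m creep '[0.4,-0.4,0.1,0,0.08, 0.4,-0.7,0.17,0,0, 0.4,-0.7,0.17,0.2,0, 0.4,-0.7,0.17,0.4,0, 0.4,-0.7,0.17,0.4,0, 0.4,-0.7,0.17,0.4,0, 0.4,-0.4,0.1,0.4,0, 0.4,0,0,0.2,0, 0.4,0,0,0,0, 0.4,0,0,0,0]'
python3 go.py .6255 -.2032 .222 1.6
```

```text
t: 5.8
tcp_pos: [0.623, -0.1988, 0.3052]
ee_rot: [-0.0, 0.697, 0.717, 0.0]
wrist_force: [0.3, -0.0, 0.4]
opening: 0.0514
grip_force: 0.0
t 5.8 tcp [ 0.623  -0.1988  0.3052] ty 1.6082622339453305 tilt [0.0005 0.0008] F [ 0.2765 -0.0024  0.4413] open 0.05139047947377809 0.0 q [-0.1512  0.5007  0.5316  1.5241 -0.2664  1.189   0.4544]
shift units [-0.091   0.0472  1.6645] turn units 0.0016524467890660865
```

```bash
python3 -m creep '[0.4,-0.09,0.05,0.2,0, 0.4,0,0,0.4,0, 0.4,0,0,0.4,0, 0.4,0,0,0.3,0, 0.4,0,0,0.2,0, 0.4,0,0,0.15,0, 0.4,0,0,0,0, 1,0,0,0,0, 1,0,0,0,0, 1,0,0,0,0, 1,0,0,0,0, 1,0,0,0,0, 1,0,0,0,0, 1,0,0,0,0, 1,0,0,0,0]' 60
python3 go.py .6255 -.2032 .222 1.6
python3 - <<'E'
from fit import *
im=save("top","g1");save("side","gs1")
r=regions_of("side","cassette_center");print([(d["pixel"],d["conf"]) for d in r])
a=im[180:290,330:470];b=cv2.imread("pics/gs1.png")[230:400,250:450]
cv2.imwrite("pics/gc.png",np.hstack([cv2.resize(a,(400,314))[:,:,::-1],cv2.resize(b,(370,314))]))
E
```

```text
t: 7.3
tcp_pos: [0.6253, -0.2047, 0.2227]
ee_rot: [0.0, 0.698, 0.716, 0.0]
wrist_force: [-2.2, 0.8, 5.4]
opening: 0.0111
grip_force: 62.2
t 7.3 tcp [ 0.6253 -0.2047  0.2227] ty 1.4650597514403638 tilt [ 0.0005 -0.0001] F [-2.2205  0.7957  5.3568] open 0.011116309891761947 62.17595815658569 q [-0.1189  0.5952  0.4995  1.5768 -0.3149  1.05    0.4915]
shift units [0.0301 0.0049 0.013 ] turn units -0.026988049711927253
[([446.7, 402.9], 0.71), ([343.3, 319.3], 0.68), ([313.2, 168.7], 0.6)]
```

View pics/gc.png

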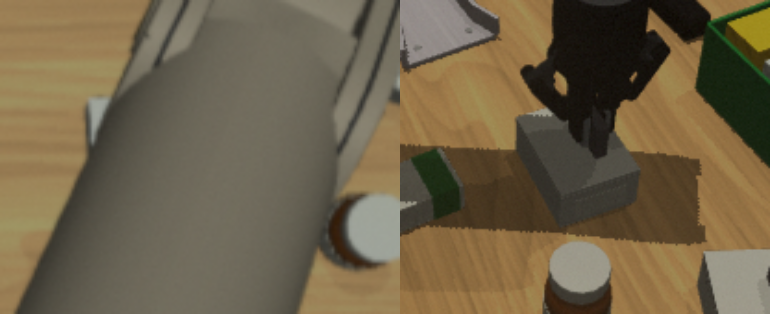

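The fin is pinched squarely in the middle. Next: lift, turn to the lane heading and go to just in front of the mouth.

```bash
python3 -m creep '[1,0,0,-0.1,0, 1,0,0,-0.3,0, 1,0,0,-0.4,0, 1,0,0,-0.4,0, 1,0.3,0,0,-0.4, 1,0.5,0,0,-0.4, 1,0.5,0,0,-0.4, 1,0.5,0,0,0, 1,0.5,0,0,0, 1,0.3,0,0,0, 1,0,0,0,0, 1,0,0,0,0]'
python3 go.py .5801 -.054 .2327 7.5
```

```text
t: 8.65
tcp_pos: [0.6124, -0.0753, 0.282]
ee_rot: [0.0, 0.659, 0.752, -0.0]
wrist_force: [-0.4, -0.9, -2.3]
opening: 0.011
grip_force: 61.2
t 8.65 tcp [ 0.6124 -0.0753  0.282 ] ty 7.526888123951618 tilt [-0.0002 -0.0004] F [-0.4181 -0.9159 -2.3136] open 0.01103942208303676 61.192002296447754 q [-0.3304  0.4355  0.4831  1.6504 -0.2201  1.1103  0.344 ]
shift units [ 0.5065 -0.5843  0.9862] turn units 0.005377624790323665
```

```bash
python3 -m creep '[1,0.2,-0.2,0,0, 1,0.3,-0.38,0.2,0, 1,0,0,0.3,0, 1,0,0,0.3,0, 1,0,0,0.18,0, 1,0,0,0,0, 1,0,0,0,0, 1,0,0,0,0]'
python3 go.py .5801 -.054 .2327 7.5
python3 - <<'E'
from h import *
from rack import tw,SEG
p=np.load("rack.npy");s=env.state();t=s["tcp_pos"]
a=save("side","m1")
c=np.array([*t[:2],0]);
def draw(A,B,col):
    q=proj("side",np.array([A,B]));cv2.line(a,*[tuple(int(v) for v in np.round((u-[170,140]+.5)*4)) for u in q],col,1)
a=cv2.convertScaleAbs(cv2.resize(a[140:290,170:370],None,fx=4,fy=4,interpolation=cv2.INTER_CUBIC)[:,:,::-1].copy(),alpha=1.5)
for A,B in SEG: draw(*tw([A,B],p),(0,0,255))
# cassette prediction from TCP (fin centre, +1 mm), underside = tcp z - .2227
P=np.array([t[0],t[1],p[2]]);z=t[2]-.2227
g=lambda x,y,h:tw([[x+1,y+12,h]],P)[0]+[0,0,z]
for A,B in(((-50,-38,45),(50,-38,45)),((-50,38,45),(50,38,45)),((50,-38,45),(50,38,45)),((-50,-38,45),(-50,38,45)),((-50,-38,0),(-50,38,0)),((-50,-38,0),(-50,-38,45)),((-50,38,0),(-50,38,45)),((-50,38,0),(50,38,0))):draw(g(*A),g(*B),(0,255,0))
cv2.imwrite("pics/m1c.png",a)
E
```

```text
t: 9.45
tcp_pos: [0.581, -0.0546, 0.2337]
ee_rot: [0.0, 0.66, 0.752, 0.0]
wrist_force: [-0.5, 0.5, -3.1]
opening: 0.0113
grip_force: 61.2
t 9.45 tcp [ 0.581  -0.0546  0.2337] ty 7.445337729003857 tilt [ 0.001  -0.0001] F [-0.5009  0.512  -3.1068] open 0.011280024840119706 61.15767002105713 q [-0.3656  0.4224  0.4663  1.7798 -0.2222  0.9905  0.3178]
shift units [ 0.0146 -0.0158  0.02  ] turn units -0.010932454199228659
```

View pics/m1c.png

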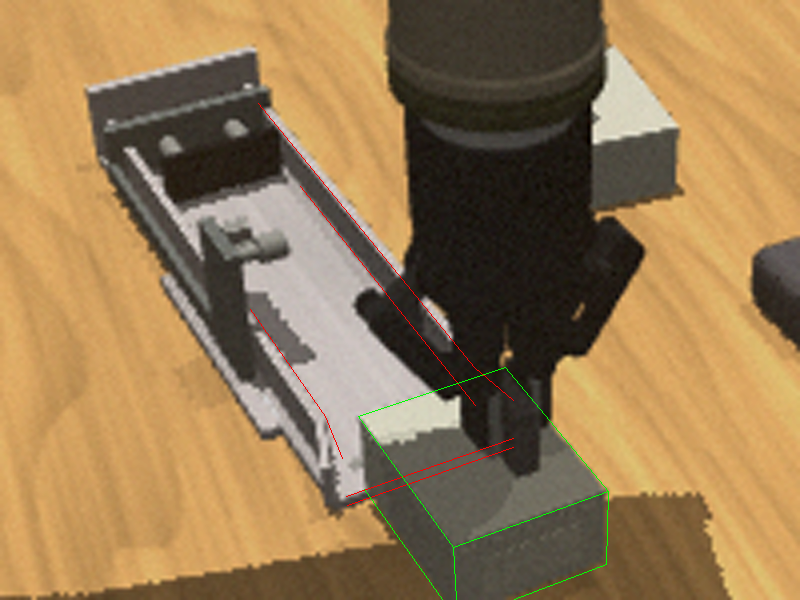

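Green (the cassette as predicted from the TCP) lies on the real box, and the red lane lines match the walls. The cassette is lined up in front of the mouth, so I'll slide it in.

```bash
python3 -m creep '[1,0.05,-0.015,0,0, 1,0.1,0,0,0, 1,0.1,0,0,0, 1,0.1,0,0,0, 1,0.1,0,0,0, 1,0.1,0,0,0, 1,0.1,0,0,0, 1,0.1,0,0,0, 1,0.1,0,0,0, 1,0.1,0,0,0, 1,0.1,0,0,0, 1,0.05,0,0,0, 1,0,0,0,0, 1,0,0,0,0]'
python3 go.py .5659 .0535 .2287 7.5
```

```text
t: 10.9
tcp_pos: [0.5726, 0.0, 0.2332]
ee_rot: [0.0, 0.66, 0.752, 0.0]
wrist_force: [0.4, -1.3, -2.7]
opening: 0.011
grip_force: 61.2
t 10.9 tcp [0.5726 0.     0.2332] ty 7.46064758688636 tilt [ 0.0001 -0.    ] F [ 0.4306 -1.2613 -2.6596] open 0.01103951608891015 61.18918061256409 q [-0.4532  0.3985  0.4506  1.8085 -0.2048  0.9806  0.2116]
shift units [1.0779 0.006  0.0903] turn units -0.007870482622728048
```

```bash
python3 -m creep '[1,0.05,0,0,0, 1,0.1,0,0,0, 1,0.1,0,0,0, 1,0.1,0,0,0, 1,0.1,0,0,0, 1,0.1,0,0,0, 1,0.1,0,0,0, 1,0.1,0,0,0, 1,0.1,0,0,0, 1,0.1,0,0,0, 1,0.1,0,0,0, 1,0.03,0,0,0, 1,0,0,0,0, 1,0,0,0.04,0, 1,0,0,0.04,0, 1,0,0,0,0, 1,0,0,0,0]'
python3 go.py .5659 .0535 .2287 7.5
```

```text
t: 12.6
tcp_pos: [0.5656, 0.0535, 0.2291]
ee_rot: [-0.0, 0.66, 0.752, -0.0]
wrist_force: [0.5, 0.3, -2.5]
opening: 0.0115
grip_force: 61.3
t 12.6 tcp [0.5656 0.0535 0.2291] ty 7.452282547533843 tilt [-0.0002 -0.0001] F [ 0.4802  0.3175 -2.5   ] open 0.011456361503169442 61.28901243209839 q [-0.5335  0.3925  0.4305  1.8222 -0.1949  0.9686  0.1092]
shift units [-0.0016  0.0067  0.0077] turn units -0.009543490493231489
```

```bash
python3 -m creep '[1,0,0,0.01,0, 1,0,0,0.01,0, 1,0,0,0,0]' | grep -E 'pos|force'; python3 -m creep '[1,0,0,0.01,0, 1,0,0,0,0, 1,0,0,0,0]'| grep -E 'pos|force'
```

```text
tcp_pos: [0.5657, 0.0536, 0.2286]
wrist_force: [-3.0, -1.3, 4.1]
grip_force: 62.1
tcp_pos: [0.5657, 0.0536, 0.2286]
wrist_force: [-5.6, -1.5, 10.1]
grip_force: 63.1
```

```bash
python3 -m creep '[1,0,0,-0.015,0, 1,0.05,0,0,0, 1,0.1,0,0,0, 1,0.1,0,0,0, 1,0.1,0,0,0, 1,0.1,0,0,0, 1,0.1,0,0,0, 1,0.05,0,0,0, 1,0,0,0,0]'| grep -E 'pos|force'
python3 -m creep '[1,0.05,0,0,0, 1,0.06,0,0,0, 1,0.06,0,0,0, 1,0.06,0,0,0, 1,0.06,0,0,0, 1,0.06,0,0,0, 1,0.05,0,0,0, 1,0,0,0,0]'| grep -E 'pos|force'
python3 go.py .5421 .2349 .2287 7.5
```

```text
tcp_pos: [0.5617, 0.0842, 0.2286]
wrist_force: [-0.1, -1.2, 4.5]
grip_force: 62.3
tcp_pos: [0.5592, 0.1033, 0.2286]
wrist_force: [0.1, -4.4, 4.7]
grip_force: 62.5
t 14.9 tcp [0.5592 0.1033 0.2286] ty 7.468559001926103 tilt [ 0.0003 -0.0002] F [ 0.1298 -4.4446  4.7443] open 0.011009578288982988 62.52452373504639 q [-0.6067  0.3919  0.4122  1.8206 -0.1866  0.967   0.0144]
shift units [ 2.6535  0.0039 -0.0032] turn units -0.006288199614779444
```

```bash
python3 -m creep '[1,0.05,0,0,0, 1,0.06,0,0,0, 1,0.06,0,0,0, 1,0.06,0,0,0, 1,0.06,0,0,0, 1,0.06,0,0,0, 1,0.05,0,0,0, 1,0,0,0,0]'| grep -E 'pos|force'
python3 -m creep '[1,0.05,0,0,0, 1,0.08,0,0,0, 1,0.08,0,0,0, 1,0.08,0,0,0, 1,0.08,0,0,0, 1,0.08,0,0,0, 1,0.08,0,0,0, 1,0.05,0,0,0, 1,0,0,0,0]'| grep -E 'pos|force'
python3 go.py .5421 .2349 .2287 7.5
```

```text
tcp_pos: [0.5565, 0.1232, 0.2286]
wrist_force: [-1.1, -3.8, 5.6]
grip_force: 62.6
tcp_pos: [0.5527, 0.1521, 0.2286]
wrist_force: [1.1, -3.8, 5.1]
grip_force: 62.6
t 16.6 tcp [0.5527 0.1521 0.2286] ty 7.476405668583731 tilt [ 0. -0.] F [ 1.1358 -3.8298  5.134 ] open 0.01113624189022345 62.569438219070435 q [-0.6749  0.3991  0.3937  1.8074 -0.1816  0.9705 -0.0755]
shift units [ 1.6691  0.0056 -0.003 ] turn units -0.004718866283253753
```

```bash
python3 -m creep '[1,0.05,0,0,0, 1,0.08,0,0,0, 1,0.08,0,0,0, 1,0.08,0,0,0, 1,0.08,0,0,0, 1,0.08,0,0,0, 1,0.08,0,0,0, 1,0.08,0,0,0, 1,0.08,0,0,0, 1,0.08,0,0,0, 1,0.08,0,0,0, 1,0.08,0,0,0, 1,0.08,0,0,0, 1,0.05,0,0,0, 1,0,0,0,0]'| grep -E 'pos|force'
python3 go.py .5421 .2349 .2287 7.5
```

```text
tcp_pos: [0.5458, 0.2046, 0.2286]
wrist_force: [-0.7, -4.3, 5.8]
grip_force: 62.5
t 18.1 tcp [0.5458 0.2046 0.2286] ty 7.471399286346501 tilt [-0.0001 -0.0001] F [-0.7196 -4.3037  5.8237] open 0.01114461824995665 62.50660300254822 q [-0.7442  0.4162  0.3742  1.7806 -0.179   0.9782 -0.1683]
shift units [ 0.6105  0.006  -0.0029] turn units -0.005720142730699785
```

```bash
for i in 1 2 3; do :; done; python3 -m creep '[1,0.04,0,0,0, 1,0.04,0,0,0, 1,0.04,0,0,0, 1,0.04,0,0,0, 1,0.04,0,0,0, 1,0,0,0,0]'| grep -E 'pos|wrist'
python3 -m creep '[1,0.04,0,0,0, 1,0.04,0,0,0, 1,0,0,0,0]'| grep -E 'pos|wrist'
python3 -m creep '[1,0.04,0,0,0, 1,0.04,0,0,0, 1,0,0,0,0]'| grep -E 'pos|wrist'
python3 -m creep '[1,0.04,0,0,0, 1,0.04,0,0,0, 1,0,0,0,0]'| grep -E 'pos|wrist'
```

```text
tcp_pos: [0.5445, 0.2143, 0.2286]
wrist_force: [1.1, -4.5, 5.9]
tcp_pos: [0.544, 0.2182, 0.2286]
wrist_force: [0.1, -4.4, 5.9]
tcp_pos: [0.5437, 0.2213, 0.2286]
wrist_force: [0.1, -8.4, 7.4]
tcp_pos: [0.5432, 0.2249, 0.2286]
wrist_force: [-1.0, -9.1, 8.4]
```

```bash
python3 -m creep '[1,0.03,0,-0.005,0, 1,0.03,0,0,0, 1,0.03,0,0,0, 1,0,0,0,0]'| grep -E 'pos|wrist'
python3 -m creep '[1,0.03,0,0,0, 1,0.03,0,0,0, 1,0,0,0,0]'| grep -E 'pos|wrist'
python3 -m creep '[1,0.02,0,0,0, 1,0.02,0,0,0, 1,0,0,0,0]'| grep -E 'pos|wrist'
python3 -m creep '[1,0.02,0,0,0, 1,0.02,0,0,0, 1,0,0,0,0]'| grep -E 'pos|wrist'
```

```text
tcp_pos: [0.5427, 0.2293, 0.2287]
wrist_force: [1.3, -9.5, 6.2]
tcp_pos: [0.5423, 0.232, 0.2287]
wrist_force: [1.2, -10.7, 7.1]
tcp_pos: [0.5421, 0.2338, 0.2287]
wrist_force: [0.2, -11.4, 7.1]
tcp_pos: [0.5419, 0.2356, 0.2287]
wrist_force: [-0.1, -12.0, 7.6]
```

```bash
python3 -m creep '[1,0.02,0,0,0, 1,0.01,0,0,0, 1,0,0,0,0, 1,0,0,0,0]'| grep -E 'pos|wrist'
python3 - <<'E'
from h import *
a=save("side","e1")[150:270,180:320]
cv2.imwrite("pics/e1c.png",cv2.convertScaleAbs(cv2.resize(a,None,fx=5,fy=5,interpolation=cv2.INTER_CUBIC)[:,:,::-1],alpha=1.7))
E
```

```text
tcp_pos: [0.5417, 0.2368, 0.2288]
wrist_force: [-0.2, -12.4, 9.0]
```

View pics/e1c.png

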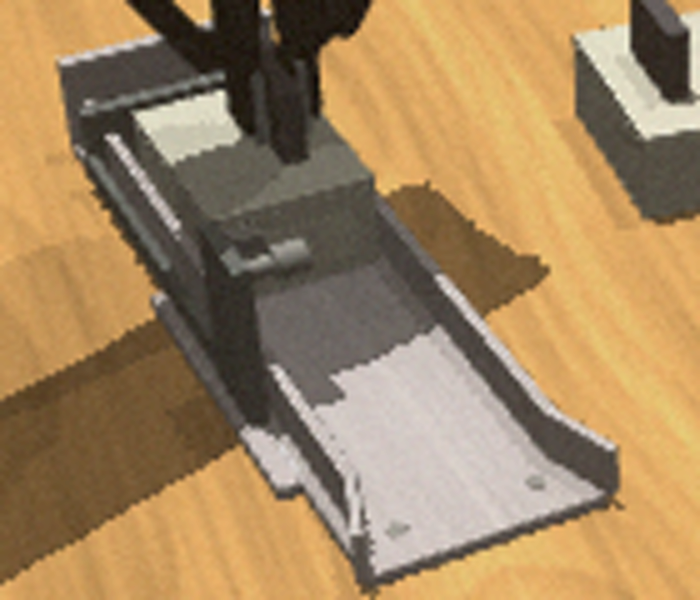

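```bash
python3 -m creep '[1,-0.03,0,-0.005,0, 1,-0.03,0,0,0, 1,0,0,0,0]'| grep -E 'pos|wrist'
python3 -m creep '[1,-0.03,0,0,0, 1,-0.03,0,0,0, 1,0,0,0,0]'| grep -E 'pos|wrist'
python3 -m creep '[1,-0.02,0,0,0, 1,-0.02,0,0,0, 1,0,0,0,0]'| grep -E 'pos|wrist'
```

```text
tcp_pos: [0.5417, 0.2357, 0.2287]
wrist_force: [2.4, -4.3, 0.8]
tcp_pos: [0.5421, 0.2328, 0.2287]
wrist_force: [3.7, -5.0, 0.6]
tcp_pos: [0.5423, 0.2309, 0.2287]
wrist_force: [3.9, -3.4, -1.1]
```

```bash
python3 -m creep '[1,-0.02,0,0,0, 1,-0.02,0,0,0, 1,0,0,0,0]'| grep -E 'pos|wrist'
python3 -m creep '[1,-0.02,0,0,0, 1,-0.02,0,0,0, 1,0,0,0,0]'| grep -E 'pos|wrist'
python3 -m creep '[1,-0.02,0,0,0, 1,0,0,0,0]'| grep -E 'pos|wrist'
```

```text
tcp_pos: [0.5426, 0.2289, 0.2287]
wrist_force: [3.0, -3.8, -0.8]
tcp_pos: [0.5428, 0.227, 0.2288]
wrist_force: [3.2, -4.3, -1.4]
tcp_pos: [0.5427, 0.2266, 0.2287]
wrist_force: [3.3, -2.2, -4.6]
```

```bash
python3 -m creep '[1,-0.02,0,0,0, 1,0,0,0,0, 1,0,0,0,0]'| grep -E 'pos|wrist'
```

```text
tcp_pos: [0.5427, 0.2263, 0.2288]
wrist_force: [2.2, 4.5, -6.2]
```

The catch holds: pulling back 1 mm moved the TCP only 0.3 mm, and the axial force rose to +4.5 N. I'll ease off, open a little and lift straight up.

```bash
python3 -m creep '[1,0.03,0,0.005,0, 1,0,0,0,0, 1,0,0,0,0]'| grep -E 'pos|wrist'
python3 -m creep '[0.65,0,0,0,0, 0.65,0,0,0,0, 0.65,0,0,0,0, 0.65,0,0,0,0, 0.65,0,0,0,0, 0.65,0,0,0,0]'| grep -E 'pos|wrist|open'
python3 -m creep '[0.65,0,0,-0.1,0, 0.65,0,0,-0.2,0, 0.65,0,0,-0.4,0, 0.65,0,0,-0.6,0, 0.65,0,0,-0.6,0, 0.65,0,0,-0.6,0, 0.65,0,0,-0.6,0, 0.65,0,0,-0.4,0, 0.65,0,0,0,0, 0.65,0,0,0,0]'
python3 - <<'E'
from fit import *
p=np.load("rack.npy")
im=save("side","f1");save("top","f2")
x=p[0]+.11*np.cos(p[2]);y=p[1]+.11*np.sin(p[2])
g={}
for c in("side","top"):
    for d in regions_of(c,"cassette_center"):
        if np.hypot(*(d["pixel"]-proj(c,[x,y,.04])[0]))<25:g[c]=d["region"].astype(float);print(c,d["conf"])
if g:
    r,e=fit([x,y,p[2]],g,.006);d=r[:2]-p[:2];c,s=np.cos(p[2]),np.sin(p[2]);print("rack xy",c*d[0]+s*d[1],-s*d[0]+c*d[1],r[2]-p[2],e)
a=im[150:270,180:310];b=cv2.imread("pics/f2.png")[230:310,100:240]
a=cv2.resize(a,(400,369),interpolation=cv2.INTER_CUBIC)[:,:,::-1];b=cv2.resize(b,(400,369),interpolation=cv2.INTER_CUBIC)
cv2.imwrite("pics/fc.png",cv2.convertScaleAbs(np.hstack([a,b]),alpha=1.6))
E
```

```text
tcp_pos: [0.5428, 0.2266, 0.2287]
wrist_force: [-0.3, -0.8, -2.2]
tcp_pos: [0.5429, 0.2268, 0.2287]
wrist_force: [0.5, -0.5, -0.2]
opening: 0.03
t: 25.25
tcp_pos: [0.5428, 0.2266, 0.4042]
ee_rot: [0.0, 0.66, 0.752, 0.001]
wrist_force: [1.0, -0.6, -0.6]
opening: 0.03
grip_force: 0.0
side 0.57
top 0.95
rack xy 0.11107242137232626 -0.000963445524975454 -0.0017789017929068507 0.23086528397127626
```

View pics/fc.png

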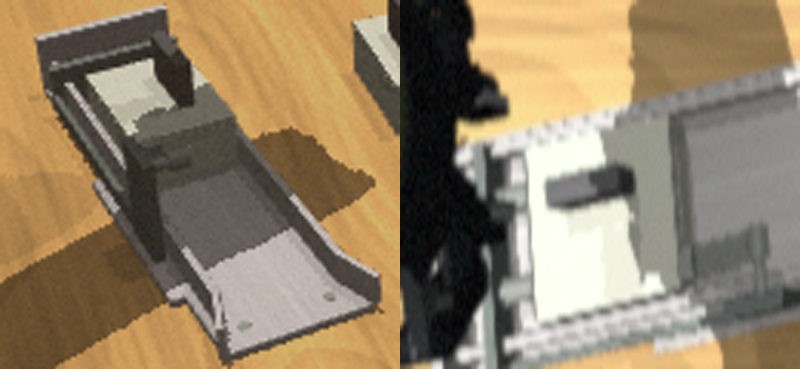

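The cassette sits flat in the lane at rack x≈111 mm, y≈-1 mm, with the fin on the side away from the catch. In the top view the tongue, at about (725,255), ends right behind the cassette's rear end at (690,265). The gripper is clear.

```bash
python3 -c "
from station import env
print(env.hand_in())"
```

```text
the job is handed in; nothing more can be done
None
```

The cassette is in the lane at about rack x = 111 mm, 1 mm off the centre line. It rests against the dropped catch with the fin on the side away from it, the gripper is clear, and the job was handed in at about 25 s; no verdict was returned.

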